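Unstack the condiments onto their coasters

ROBOT

A 6-joint arm with a two-finger parallel gripper is mounted at the origin on a cart in front of the work surface, level with it; the furniture and walls round the work are solid. World frame = base frame: x ahead of the robot, y to its left, z up, the work surface at z = 0. Lengths are in mm, angles in rad, forces in N, time in s.
With the tool pointing down it reaches from about 350 to 1000 mm from the base axis. Payload 7.1 kg.
Tool frame: the origin (TCP) lies between the finger pads; the fingertips stand 8 mm ahead of it and the grasp point (between the pads) lies 11 mm behind it; z points along the fingers, y is the line along which they close (so a half turn about z gives the same grasp; the last joint's range is limited). The gripper opens to 85 mm and grips with 20 to 120 N. Pads are 22 mm wide; open, the fingers measure 114 mm over their backs; the gripper's body (76 mm by 85 mm) begins 54 mm behind the grasp point. The pads swing forward as they close: fully open they stand 13 mm farther back than shut.
Start: joints at [-1.15, 0.423, 1.63, -0, 1.089, -0.019], TCP at [266.114, -565.498, 211.919] pointing down, gripper open.
Joint ranges: [-3, 3], [-0.9, 2.11], [0.09, 2.58], [-1.31, 4.45], [0.11, 2.69], [-2.54, 2.54]. Speed limits (rad/s): [2.39, 2.39, 3.01, 3.14, 3.14, 3.14].

INTERFACE

Orientations are given as [roll, pitch, yaw] about the fixed x, y, z axes, in that order (R = Rz(yaw) Ry(pitch) Rx(roll)).
In Python, from plant import robot gives the robot as it stands.
- The arm moves only by the shell command python3 -m pendant 'ROWS' [FORCE]. ROWS is JSON, one flat list of numbers, 5 for each row, row after row: the shift along the tool's x, y, z scaled (see below), then the turn about the tool's z scaled (see below), then the closure, from -1 (fully open) to 1 (shut). In form: [x, y, z, roll, grip, x, y, z, roll, grip, ...]. A call has 1 to 20 rows; each row is the pose to reach, as a shift and turn from the pose commanded when the call began, along the tool's axes at that moment; what a row does not reach only later rows make up. The controller multiplies each number of a shift by 0.4 m and each number of a turn by 45 degrees. A row lasts 1/10 s, in which the tool goes at most 50 mm and 8.59 degrees, less where a joint would pass 70% of its speed; a pose out of reach is approached as far as the arm can. A call with a number of a shift or a turn outside -1 to 1 is refused whole. A call with a gripper value outside its range is refused whole. The fingers move at their own pace and stop on an object; FORCE is the grip in N (left out, the last holds). Time passes only in rows, so rows that repeat a pose let the fingers close. It gives the time, the measured TCP pose, the force, the opening and the grip force at its end, in the units of the state.
- robot.read_state(): the state, without advancing time (a new reading comes with each control period).
- robot.grab_frame(name): name is "side" or "top" or "wrist"; returns a dict with "frame" (400x640x3 uint8, red, green, blue), "fx", "fy", "cx", "cy" (pixels), "pose" (4x4, takes a point from camera to world coordinates); the wrist camera has in their place "hand_eye" (4x4, takes a point from camera to tool coordinates, whose origin is the TCP and whose axes are the flange's). Camera axes: x right, y up, looking along -z (the intrinsics and any distortion apply to the point x, -y, -z); pixel columns grow to the right and rows downward; lengths in mm; the calibration is good to about 2 mm. A picture is of the moment at which its call begins: read the wrist's pose just before it. There is no depth.
- robot.close_job(): hands the job in; it is judged then, once.
The state is a dict: "clock": time; "joint_positions": joint angles; "dq": joint speeds; "joint_torque": joint torques, N m; "position": TCP position; "orientation": TCP orientation; "ft_force": force on the tool from outside, world axes, zero at the start; "wrist_torque": the same for the moment, N m; "opening": opening from 0.0 (shut) to 1.0 (fully open); "grasp_force": force on a finger pad.
Only numpy, scipy, OpenCV 4.12 (cv2) and the standard library are available. Lean on these libraries where they do the work, as an engineer would, in place of code of your own. Each camera call takes 0.05 s, during which the arm holds its last target. There are 200 camera calls.

TASK

Someone has stacked the condiments. Take the stack apart and stand each thing upright in the middle of the coaster that has the colour of its lid: the red-lidded spice jar on the red coaster, the black-lidded honey jar on the black one, the flat green-lidded tin on the green one, and the yellow-lidded spice jar, which was left on the black coaster, on the yellow one. Knock nothing over, and leave the salt shaker and the teaspoon where they are.

Things in the scene. Friction and masses are not known exactly. Their poses are not given: they have to be found in the camera images.
- red_jar: glass spice jar with a red lid, 45x45x106 mm, at the start the top of the stack, standing on the honey jar's lid. Origin: centre of its underside, z up. Its lid is a round disc, 44.6 mm across, that spans 85 to 106 mm above the origin; the body below is about 42 mm wide. Mass about 0.11 kg.
- honey_jar: round glass honey jar with a black lid, 63 mm across, 94 mm tall, at the start the middle of the stack, standing on the green tin and set back on it by about 12 mm, so that the tin's front edge shows. Mass about 0.33 kg. Origin: centre of its underside, z up. It can be gripped across its lid or its body, in any direction. Flat top 94 mm above the origin.
- green_tin: flat round closed tin with a green lid over a red lower half, 67 mm across, 24 mm tall, at the start the bottom of the stack, standing on the worktop. Origin: centre of its underside, z up. Mass about 0.06 kg.
- yellow_jar: glass spice jar with a yellow lid, 44x44x100 mm, at the start standing on the black coaster, which is not its own. Origin: centre of its underside, z up. Its lid is a round disc, 43 mm across, that spans 80 to 100 mm above the origin; the body below is about 42 mm wide. Mass about 0.11 kg.
- coaster_red: flat round red coaster with a thin pale ring, 110 mm across, 6 mm thick, fixed on the worktop. Origin: centre of its underside, on the worktop; its top is 6 mm above.
- coaster_yellow: flat round yellow coaster, otherwise like the red one (110 mm across, 6 mm thick, fixed; origin at the centre of its underside).
- coaster_green: flat round green coaster, otherwise like the red one (110 mm across, 6 mm thick, fixed; origin at the centre of its underside).
- coaster_black: flat round black coaster, otherwise like the red one (110 mm across, 6 mm thick, fixed; origin at the centre of its underside). The yellow-lidded jar stands on it at the start.
- shaker: salt shaker with a grey top, 44x44x90 mm, loose on the worktop behind the stack; leave it alone. Origin: centre of its underside.
- spoon: steel teaspoon, 199x41x16 mm, loose, lying on the worktop in front of the stack; leave it alone. Origin: centre of its underside, x along its length.
There are look-alikes about, which are no part of the job. Of the things like the green_tin, leave any that is brown or purple; of the rest the smaller one is meant.

How it is judged (in metres and radians):
At the end, for the whole second after the job is handed in: Red-lidded jar on the red coaster, honey jar on the black, green tin on the green, yellow-lidded jar on the yellow: each within 15 mm of its coaster's centre, its underside on the coaster (within 4 mm), upright (within 0.1 rad), at rest and released (horizontal distance between red_jar and coaster_red below 0.015 m and z of red_jar in the frame of coaster_red between 0.002 and 0.01 m and angle between each of red_jar, honey_jar, green_tin, yellow_jar's own z axis and vertical below 0.1 rad and linear speed of each of red_jar, honey_jar, green_tin, yellow_jar below 0.02 m/s and angular speed of each of red_jar, honey_jar, green_tin, yellow_jar below 0.2 rad/s and horizontal distance between honey_jar and coaster_black below 0.015 m and z of honey_jar in the frame of coaster_black between 0.002 and 0.01 m and horizontal distance between green_tin and coaster_green below 0.015 m and z of green_tin in the frame of coaster_green between 0.002 and 0.01 m and horizontal distance between yellow_jar and coaster_yellow below 0.015 m and z of yellow_jar in the frame of coaster_yellow between 0.002 and 0.01 m); the robot touches nothing.
It fails at once if one of the four things is knocked over (angle between any of red_jar, honey_jar, green_tin, yellow_jar's own z axis and vertical above 0.7 rad).
It fails at once if the salt shaker or the teaspoon is moved by more than 30 mm, or the shaker is tipped over (distance of any of shaker, spoon from where it was at the start of the episode above 0.03 m or angle between shaker's own z axis and vertical above 0.5 rad).
It also fails if it takes over 109 s, if anything falls off the work surface, if the arm or the gripper's body presses on something with over 40 N, if the wrist force passes 120 N, or if a joint passes its speed limit or range.

## Working session

There is one attempt and no reset: what is moved stays moved. The work goes in short steps, Python scripts to look and compute and a shell command to move; the robot and the scene stay as the last step left them, time stands still between calls to the robot, and variables do not carry over. Pictures are saved under pics/ and viewed, at most 20 in all, crops included, and the job is handed in when it is done.

```bash
ls; mkdir -p pics
cat > h.py <<'E'
import numpy as np, cv2, json
from plant import robot
from scipy.spatial.transform import Rotation as R
def snap(name,fn,crop=None,scale=1):
    s=robot.read_state(); f=robot.grab_frame(name); im=f["frame"][:,:,::-1]
    if name=="wrist":
        T=np.eye(4); T[:3,:3]=R.from_euler('xyz',s["orientation"]).as_matrix(); T[:3,3]=s["position"]
        P=T@np.array(f["hand_eye"])
    else: P=np.array(f["pose"])
    np.savez('pics/'+fn+'.npz',P=P,k=[f["fx"],f["fy"],f["cx"],f["cy"]])
    cv2.imwrite('pics/'+fn+'_raw.png',im)
    if crop: im=im[crop[1]:crop[3],crop[0]:crop[2]]
    if scale!=1: im=cv2.resize(im,None,fx=scale,fy=scale,interpolation=cv2.INTER_CUBIC)
    cv2.imwrite('pics/'+fn+'.png',im)
    return {k:v for k,v in f.items() if k!='frame'}
def px(fn,u,v,z):
    d=np.load('pics/'+fn+'.npz'); P=d['P']; fx,fy,cx,cy=d['k']
    r=P[:3,:3]@np.array([(u-cx)/fx,-(v-cy)/fy,-1]); o=P[:3,3]
    return (o+r*(z-o[2])/r[2]).round(1)
def proj(fn,p):
    d=np.load('pics/'+fn+'.npz'); P=d['P']; fx,fy,cx,cy=d['k']
    c=P[:3,:3].T@(np.array(p)-P[:3,3]); return np.round([cx+fx*c[0]/-c[2],cy-fy*c[1]/-c[2]],1)
E
python3 - <<'E'
from h import *
print(snap('top','t1')); print(snap('side','s1')); print(robot.read_state())
E
```

```text
pics
{'fx': 500.1332483953939, 'fy': 500.1332483953939, 'cx': 326.6121172073524, 'cy': 205.92506628726085, 'pose': array([[-2.94859226e-02,  9.72082381e-01, -2.32779777e-01,
         2.61986548e+02],
       [-9.99545201e-01, -2.72016726e-02,  1.30176505e-02,
         1.38563825e+01],
       [ 6.32222942e-03,  2.33057747e-01,  9.72442346e-01,
         1.26811857e+03],
       [ 0.00000000e+00,  0.00000000e+00,  0.00000000e+00,
         1.00000000e+00]])}
{'fx': 416.6239709363693, 'fy': 416.6239709363693, 'cx': 324.21230681398066, 'cy': 199.37227462871095, 'pose': array([[ 9.99237340e-01,  5.57718876e-03, -3.86475636e-02,
         5.07023837e+02],
       [-3.33172512e-02,  6.37945798e-01, -7.69360201e-01,
        -8.58890502e+02],
       [ 2.03641837e-02,  7.70061071e-01,  6.37645079e-01,
         8.11184475e+02],
       [ 0.00000000e+00,  0.00000000e+00,  0.00000000e+00,
         1.00000000e+00]])}
{'clock': 0.1, 'joint_positions': array([-1.15004023e+00,  4.23796944e-01,  1.63060991e+00, -9.53982286e-06,
        1.08860421e+00, -1.90316293e-02]), 'dq': array([ 0.000268  , -0.00094192, -0.00106169,  0.00081739,  0.00023134,
       -0.00010519]), 'joint_torque': array([-1.90382407e-04, -5.58421862e+01, -2.82443243e+01, -4.14550868e-06,
        2.98301587e-03,  2.66678391e-06]), 'position': array([ 265.88103272, -565.0466177 ,  211.20457795]), 'orientation': array([-3.14017434e+00, -1.85487986e-05,  4.39792140e-01]), 'ft_force': array([0.4056392 , 0.48108438, 0.3859431 ]), 'wrist_torque': array([-0.01294682,  0.00072216, -0.00774301]), 'grasp_force': 0.0, 'opening': 0.9993733811247308}
```

View pics/t1.png

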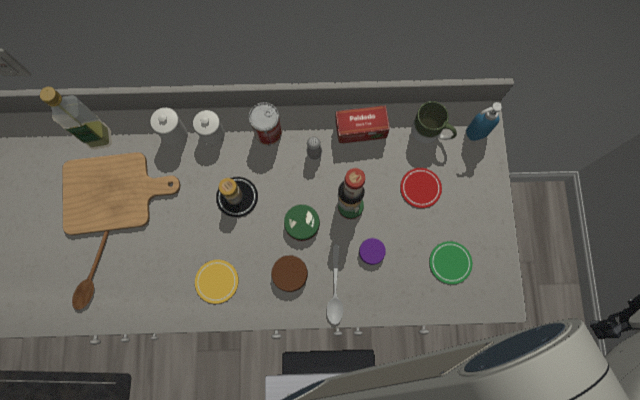

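View pics/s1.png

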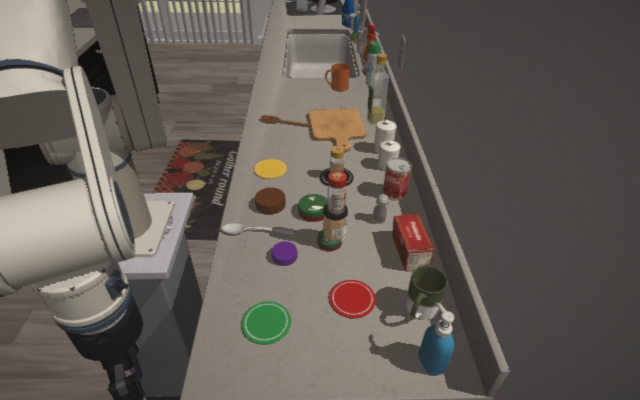

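The top view shows the stack at about (350,195), the yellow jar on the black coaster at (237,196), and the red (421,187), green (451,262) and yellow (216,282) coasters. Candidates for the tin are the one under the stack (350,208), a loose green tin (302,222), a brown one (290,273) and a purple one (372,251). The tin under the stack fits, being at the bottom of the stack and green. I'll confirm in a crop that it is smaller than the loose green one.

Run:
```python
from h import *
a=cv2.imread('pics/t1_raw.png')[150:310,190:480]; cv2.imwrite('pics/t1c.png',cv2.resize(a,None,fx=2.75,fy=2.75,interpolation=cv2.INTER_CUBIC))
a=cv2.imread('pics/s1_raw.png')[140:265,250:410]; cv2.imwrite('pics/s1c.png',cv2.resize(a,None,fx=4.5,fy=4.5,interpolation=cv2.INTER_CUBIC))
im=cv2.imread('pics/t1_raw.png'); hsv=cv2.cvtColor(im,cv2.COLOR_BGR2HSV)
for n,(x0,y0,x1,y1) in dict(red=(398,165,445,211),green=(427,238,476,287),yellow=(191,257,242,307)).items():
    m=(hsv[y0:y1,x0:x1,1]>110).astype(np.uint8)
    c=max(cv2.findContours(m,cv2.RETR_EXTERNAL,cv2.CHAIN_APPROX_NONE)[0],key=cv2.contourArea)
    (u,v),(w,h),_=cv2.fitEllipse(c); print(n,u+x0,v+y0,w,h,px('t1',u+x0,v+y0,6))
```

```text
red 420.65754318237305 187.49968719482422 38.920467376708984 40.87778091430664 [ 606.9 -250.9    6. ]
green 450.47607803344727 262.42813873291016 40.25551223754883 42.35507583618164 [ 408.4 -312.     6. ]
yellow 216.09528350830078 281.3193168640137 41.873592376708984 43.942527770996094 [378. 279.   6.]
```

View pics/t1c.png

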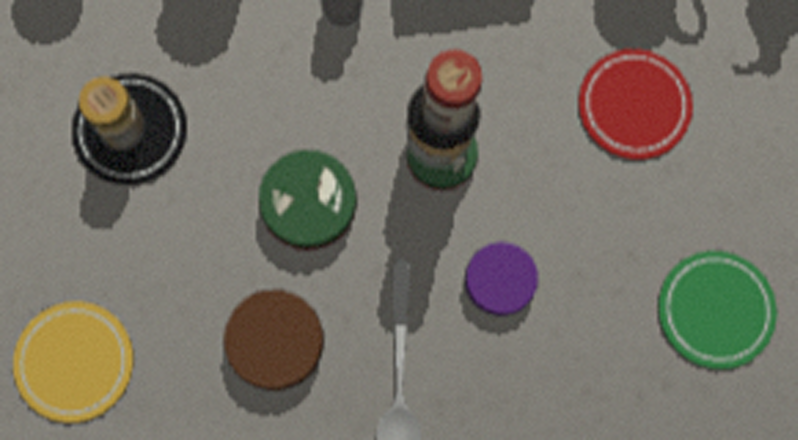

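View pics/s1c.png

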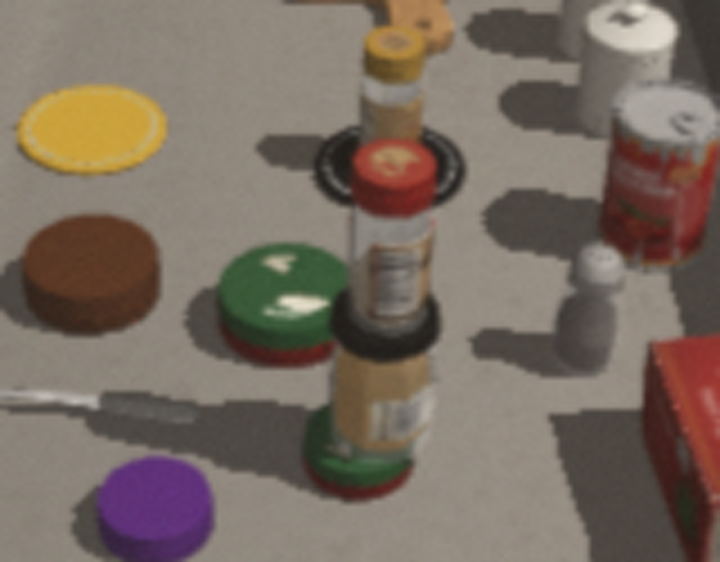

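The crops confirm it. The tin under the stack (top crop (442,165)) is green over red and about 25 px across, while the loose green one (307,199) is about 35 px, so the stack's is the smaller. The brown and purple ones are ruled out.

Run:
```python
from h import *
T=lambda u,v,z:px('t1',190+u/2.75,150+v/2.75,z)
S=lambda u,v,z:px('s1',250+u/4.5,140+v/4.5,z)
print('yel',T(104,99,106),S(394,42,106)); print('red',T(455,74,224),S(396,162,224))
print('blk',T(129,128,6),S(391,167,6)); print('ycoaster',S(93,128,6))
t=px('s1',338+15,299,6);print('redco side',t, px('s1',267,322,6))
# honey/tin prediction in crops
for n,p in dict(tin0=(0,0,0)).items(): pass
print('tin near edge bottom',T(442,188,0),'left',T(408,160,18),'right',T(478,160,18))
print('honey lid left',T(408,108,115),'right',T(480,112,115))
print('spoon tip handle',T(402,262,5), 'spoon',T(400,400,5),'shaker',px('t1',314,140,90))
```

```text
yel [596.2 234.8 106. ] [599.4 235.4 106. ]
red [575.1 -64.8 224. ] [578.3 -63.8 224. ]
blk [595.7 229.7   6. ] [600.7 225.4   6. ]
ycoaster [383.6 274.8   6. ]
redco side [ 611.4 -255.8    6. ] [ 414.  -314.6    6. ]
tin near edge bottom [530.6 -64.6   0. ] left [554.4 -32.9  18. ] right [552.6 -98.2  18. ]
honey lid left [578.1 -30.9 115. ] right [572.8 -93.3 115. ]
spoon tip handle [460.6 -24.4   5. ] spoon [334.5 -18.3   5. ] shaker [714.4  24.6  90. ]
```

```bash
python3 -m pendant '[0,0,-0.3,0.19,-1, 0,0,-0.4,0.38,-1, 0,0,-0.4,0.56,-1, 0,0,-0.4,0.56,-1, 0,0,-0.4,0.56,-1]' 40
python3 - <<'E'
from h import *
s=robot.read_state(); print(s['position'],s['orientation'],s['joint_positions']); print(snap('wrist','w0')['hand_eye'].round(2))
E
```

```text
clock: 0.6
position: [266.5, -566.3, 374.2]
orientation: [3.138, -0.002, 0.001]
ft_force: [0.5, -0.5, -0.2]
opening: 1.001
grasp_force: 0.0
[ 266.46698379 -566.29644947  374.18081857] [ 3.13763831e+00 -1.74182172e-03  1.04157821e-03] [-1.14999492e+00  2.86966841e-01  1.45270206e+00 -2.12759842e-05
  1.39760284e+00  4.19766898e-01]
[[   0.      0.96    0.29   74.7 ]
 [   1.     -0.     -0.     -1.02]
 [  -0.      0.29   -0.96 -161.63]
 [   0.      0.      0.      1.  ]]
```

```bash
python3 -m pendant '[0.1,-0.1625,0,0,-1, 0.2,-0.325,0,0,-1, 0.3,-0.4875,0,0,-1, 0.4,-0.65,0,0,-1, 0.4,-0.65,0,0,-1, 0.4,-0.65,0,0,-1, 0.4,-0.65,0,0,-1]'; python3 -m pendant '[0.1,-0.16,0,0,-1, 0.2,-0.32,0,0,-1, 0.3,-0.48,0,0,-1, 0.375,-0.605,0,0,-1, 0.375,-0.605,0,0,-1, 0.375,-0.605,0,0,-1, 0.375,-0.605,0,0,-1, 0.375,-0.605,0,0,-1]'
python3 - <<'E'
from h import *
f=snap('wrist','w1'); print(f['fx'],f['fy'],f['cx'],f['cy'])
E
```

```text
clock: 1.35
position: [427.1, -300.6, 369.1]
orientation: [-3.137, 0.003, 0.006]
ft_force: [0.8, -0.3, -0.7]
opening: 1.003
grasp_force: 0.0
clock: 2.15
position: [575.3, -63.2, 369.3]
orientation: [-3.142, 0.005, 0.002]
ft_force: [-0.4, 0.2, 0.1]
opening: 0.995
grasp_force: 0.0
282.3432042610813 282.3432042610813 320.0730110664308 200.19668078414642
```

View pics/w1.png

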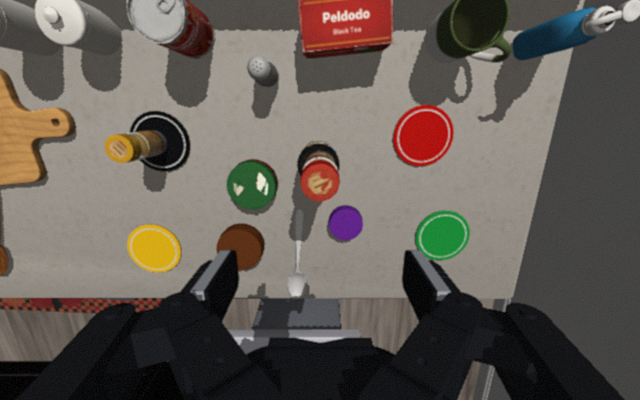

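The wrist view shows everything at once: red lid (321,182), yellow lid (120,149), and the coasters red (423,135), green (442,237), black (160,140) and yellow (154,248).

Run:
```python
from h import *
for n,u,v,z in [('redlid',321,182,224),('yellid',120,149,106),('red',423,135,6),('green',442,237,6),('black',160,140,6),('yellow',154,248,6)]: print(n,px('w1',u,v,z))
im=cv2.imread('pics/w1_raw.png'); hsv=cv2.cvtColor(im,cv2.COLOR_BGR2HSV)
for n,(x0,y0,x1,y1),z in [('red',(385,98,465,172),6),('green',(410,203,478,270),6),('yellow',(118,215,190,280),6),('redlid',(300,160,342,203),224)]:
    m=(hsv[y0:y1,x0:x1,1]>110).astype(np.uint8)
    c=max(cv2.findContours(m,cv2.RETR_EXTERNAL,cv2.CHAIN_APPROX_NONE)[0],key=cv2.contourArea)
    (u,v),(w,h),_=cv2.fitEllipse(c); print(n,u+x0,v+y0,w,h,px('w1',u+x0,v+y0,z))
```

```text
redlid [576.1 -63.3 224. ]
yellid [596.9 236.1 106. ]
red [ 611.2 -249.1    6. ]
green [ 409.1 -310.3    6. ]
black [600.7 229.9   6. ]
yellow [382.5 278.5   6. ]
red 422.8224296569824 134.98624420166016 56.6475830078125 63.50782012939453 [ 611.2 -248.8    6. ]
green 442.0912628173828 234.984769821167 46.552852630615234 54.08621597290039 [ 413.5 -309.9    6. ]
yellow 153.69557189941406 247.9762954711914 45.59684753417969 55.4106330871582 [382.5 279.1   6. ]
redlid 319.31514739990234 180.46544647216797 38.65987777709961 40.69746017456055 [577.8 -61.4 224. ]
```

```bash
python3 -m pendant '[0,0,0.1,0,-1, 0,0,0.2,0,-1, 0,0,0.3,0,-1, 0,0,0.36,0,-1, 0,0,0.4,0,-1, 0,0,0.42,0,-1, 0,0,0.42,0,-1, 0,0,0.42,0,-1, 0,0,0.42,0,0, 0,0,0.42,0,0.2, 0,0,0.42,0,0.4, 0,0,0.42,0,1, 0,0,0.42,0,1, 0,0,0.42,0,1]' 35
```

```text
clock: 3.6
position: [579.3, -63.0, 207.5]
orientation: [-3.141, -0.008, -0.0]
ft_force: [1.4, 2.2, 17.4]
opening: 0.006
grasp_force: 8.4
```

Run:
```python
from h import *
snap('side','s2',(230,60,430,270),2.8)
```

```text
(no output)
```

View pics/s2.png

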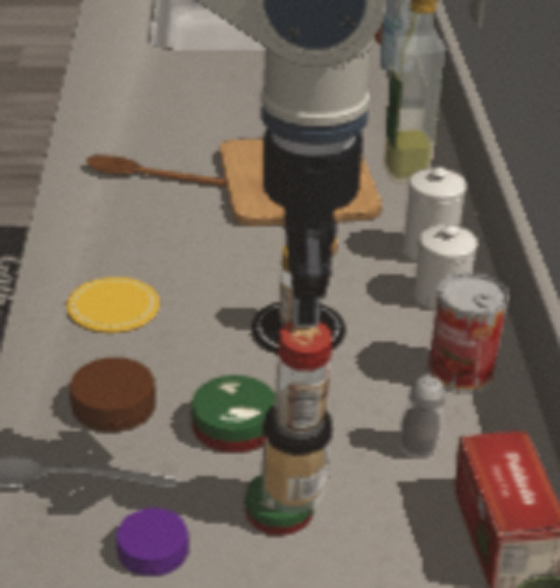

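The red lid (crop (305,345)) is still on the stack. The closed fingers appear at (308,315), at or behind the top of the lid, so the grasp missed. I'll check the wrist camera before moving.

Run:
```python
from h import *
s=robot.read_state(); print(s['position'],s['opening'],s['grasp_force'],s['ft_force'],s['wrist_torque'])
snap('wrist','w2')
for z in (199,215,224,235): print(z,px('s2',230+306/2.8,60+328/2.8,z))
print(proj('w2',s['position']), proj('s2',s['position']))
```

```text
[579.28332012 -63.07669157 207.54494429] 0.0019393766512804127 8.741847968376533 [ 0.67359393  3.56032611 16.98498581] [ 0.59002426  0.02808388 -0.01541549]
199 [584.2 -34.7 199. ]
215 [582.2 -56.2 215. ]
224 [581.  -68.3 224. ]
235 [579.6 -83.1 235. ]
[321.5 238.3] [338.1 181.4]
```

View pics/w2.png

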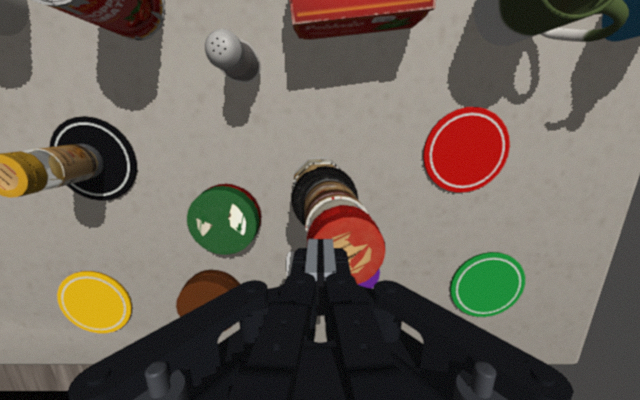

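Run:
```python
from h import *
s=robot.read_state(); p=s['position']
for d in (-30,-20,-10,0,8): print(d, proj('w2',p-[0,0,d]) if 0 else proj('w2',[p[0],p[1],p[2]-d]), proj('s2',[p[0],p[1],p[2]-d]))
for z in (204,224): print(z,px('w2',347,246,z), px('w2',310,246,z),px('w2',385,246,z))
a=cv2.imread('pics/w2_raw.png')[190:310,260:420];b=cv2.imread('pics/s2_raw.png')[125:250,300:380]
cv2.imwrite('pics/z.png',np.hstack([cv2.resize(a,(533,400),interpolation=2),cv2.resize(b,(256,400),interpolation=2)]))
```

```text
-30 [321.8 262.2] [338.6 171.2]
-20 [321.7 253.3] [338.5 174.6]
-10 [321.6 245.4] [338.3 178. ]
0 [321.5 238.3] [338.1 181.4]
8 [321.5 233.2] [338. 184.]
204 [572.3 -79.5 204. ] [572.2 -55.7 204. ] [ 572.3 -104.   204. ]
224 [582.  -77.4 224. ] [582.  -56.5 224. ] [582.  -98.9 224. ]
```

View pics/z.png

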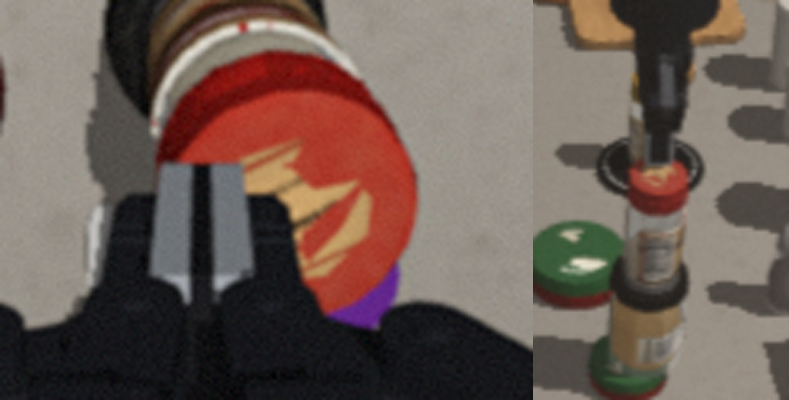

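Run:
```python
from h import *
s=robot.read_state(); p=s['position']; print(s['joint_positions'].round(3))
for d in (-30,-20,-10,0,8): print(d, [proj('w2',[p[0]+dx,p[1],p[2]-d])[1] for dx in (-11,0,11)], [(proj('w2',[p[0]+11,p[1]+7,p[2]-d])-proj('w2',[p[0]+11,p[1]-7,p[2]-d]))[0]])
```

```text
[-1.300e-01  3.630e-01  1.735e+00  1.000e-03  1.036e+00  1.440e+00]
-30 [np.float64(280.6), np.float64(262.2), np.float64(243.0)] [np.float64(-27.30000000000001)]
-20 [np.float64(270.8), np.float64(253.3), np.float64(235.1)] [np.float64(-25.700000000000045)]
-10 [np.float64(262.0), np.float64(245.4), np.float64(228.1)] [np.float64(-24.099999999999966)]
0 [np.float64(254.2), np.float64(238.3), np.float64(221.9)] [np.float64(-22.80000000000001)]
8 [np.float64(248.5), np.float64(233.2), np.float64(217.4)] [np.float64(-21.799999999999955)]
```

The shut fingertips rest on top of the lid. By the camera they stand well behind where the tool data puts them, about 16 mm above TCP. The jar has slid some 14 mm toward -y but still stands. I'll lift straight up, open, and re-measure.

```bash
python3 -m pendant '[0,0,-0.02,0,1, 0,0,-0.05,0,1, 0,0,-0.1,0,1, 0,0,-0.2,0,1, 0,0,-0.3,0,0, 0,0,-0.3,0,-1, 0,0,-0.3,0,-1, 0,0,-0.3,0,-1, 0,0,-0.3,0,-1, 0,0,-0.3,0,-1]'
python3 - <<'E'
from h import *
print(snap('wrist','w3',(220,100,420,300),2) and robot.read_state()['position'])
snap('side','s3')
a=cv2.imread('pics/w3_raw.png')[130:330,160:480];b=cv2.imread('pics/s3_raw.png')[150:262,300:380]
cv2.imwrite('pics/z3.png',np.hstack([cv2.resize(a,(512,320),interpolation=2),cv2.resize(b,(228,320),interpolation=2)]))
E
```

```text
clock: 4.7
position: [575.6, -63.4, 322.7]
orientation: [-3.141, 0.002, 0.0]
ft_force: [-0.6, -0.3, -0.3]
opening: 0.996
grasp_force: 0.0
[575.70489693 -63.47620098 322.89959703]
```

View pics/z3.png

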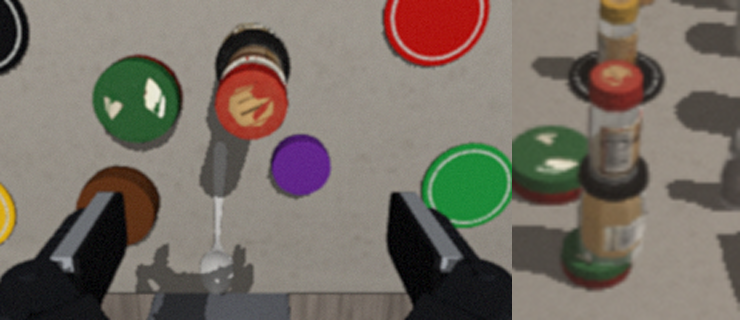

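The jar had only tilted and is now standing square again: lid centre at about (317,194) in the full wrist frame, centred over the honey jar in the side view. The open fingertips at (227,252) and (413,252) scale to about 30 mm behind TCP, so I have to go about 30 mm deeper than the tool data says.

```bash
python3 - <<'E'
from h import *
print(px('w3',317,194,224), px('s3',300+(616-512)*80/228,150+74*.35,224))
E
python3 -m pendant '[0,0,0.1,0,-1, 0,0,0.2,0,-1, 0,0,0.28,0,-1, 0,0,0.34,0,-1, 0,0,0.37,0,-1, 0,0,0.38,0,-1, 0,0,0.38,0,-1]' 35
```

```text
[576.  -59.6 224. ] [574.7 -63.3 224. ]
clock: 5.5
position: [576.4, -63.5, 172.1]
orientation: [3.142, -0.0, -0.0]
ft_force: [0.1, 0.6, 0.5]
opening: 1.0
grasp_force: 0.0
```

```bash
python3 -m pendant '[0,-0.004,0,0,-0.5, 0,-0.004,0,0,-0.2, 0,-0.004,0,0,-0.1, 0,-0.004,0,0,0, 0,-0.004,0,0,0.1, 0,-0.004,0,0,0.2, 0,-0.004,0,0,1, 0,-0.004,0,0,1, 0,-0.004,0,0,1, 0,-0.004,0,0,1]' 35
```

```text
clock: 6.5
position: [576.9, -62.0, 173.0]
orientation: [3.141, -0.002, -0.0]
ft_force: [-0.9, 0.9, 5.6]
opening: 0.507
grasp_force: 35.3
```

```bash
python3 -m pendant '[0,0,-0.02,0,1, 0,0,-0.06,0,1, 0,0,-0.1,0,1, 0.01,0.05,-0.1,0,1, 0.02,0.12,-0.1,0,1, 0.035,0.2,-0.1,0,1, 0.05,0.28,-0.1,0,1, 0.065,0.36,-0.1,0,1, 0.077,0.43,-0.1,0,1, 0.083,0.46,-0.1,0,1, 0.085,0.472,-0.1,0,1, 0.085,0.472,-0.1,0,1, 0.085,0.472,-0.05,0,1, 0.085,0.472,0.03,0,1, 0.085,0.472,0.1,0,1, 0.085,0.472,0.15,0,1, 0.085,0.472,0.19,0,1, 0.085,0.472,0.21,0,1, 0.085,0.472,0.22,0,1, 0.085,0.472,0.22,0,1]'
python3 - <<'E'
from h import *
snap('side','s4'); snap('wrist','w4')
a=cv2.imread('pics/s4_raw.png')[150:350,280:440];b=cv2.imread('pics/w4_raw.png')[0:400,160:560]
cv2.imwrite('pics/z4.png',np.hstack([cv2.resize(a,(320,400),interpolation=2),b]))
E
```

```text
clock: 8.5
position: [610.3, -250.5, 84.1]
orientation: [3.142, -0.0, 0.0]
ft_force: [0.2, -0.1, -1.1]
opening: 0.508
grasp_force: 35.9
```

View pics/z4.png

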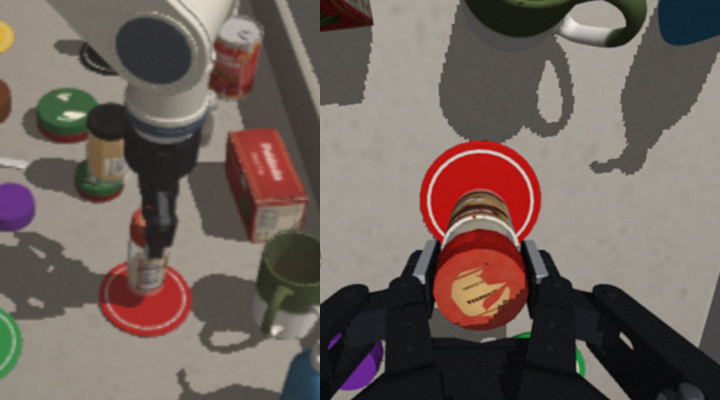

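Run:
```python
from h import *
print(px('w4',321,282,135), [px('w4',320.5+0,v,6) for v in (141,)], px('w4',260,195,6),px('w4',381,195,6), px('s4',280+146/2,150+297/2,6))
```

```text
[ 612.2 -250.2  135. ] [array([ 663.2, -250.2,    6. ])] [ 616.1 -196.7    6. ] [ 616.3 -303.8    6. ] [ 611.5 -254.3    6. ]
```

```bash
python3 -m pendant '[-0.003,0,0.02,0,1, -0.003,0,0.035,0,1, -0.003,0,0.045,0,1, -0.003,0,0.05,0,1, -0.003,0,0.055,0,1, -0.003,0,0.055,0,1]'
```

```text
clock: 9.2
position: [608.8, -250.7, 61.6]
orientation: [-3.141, 0.0, -0.0]
ft_force: [0.1, 0.0, -1.7]
opening: 0.509
grasp_force: 35.9
```

```bash
python3 -m pendant '[0,0,0.004,0,1, 0,0,0.008,0,1, 0,0,0.008,0,1]'
```

```text
clock: 9.5
position: [609.9, -251.0, 60.7]
orientation: [3.141, -0.002, -0.0]
ft_force: [-2.7, 1.9, 11.1]
opening: 0.511
grasp_force: 36.9
```

```bash
python3 -m pendant '[0,0,0,0,0, 0,0,-0.004,0,-0.5, 0,0,-0.004,0,-1, 0,0,-0.004,0,-1, 0,0,-0.004,0,-1, 0,0,-0.06,0,-1, 0,0,-0.15,0,-1, 0,0,-0.26,0,-1, 0,0,-0.38,0,-1, -0.02,-0.1,-0.48,0,-1, -0.04,-0.22,-0.5,0,-1, -0.06,-0.34,-0.5,0,-1, -0.083,-0.46,-0.5,0,-1, -0.083,-0.47,-0.5,0,-1, -0.083,-0.47,-0.5,0,-1, -0.083,-0.47,-0.5,0,-1]'
python3 - <<'E'
from h import *
snap('side','s5'); snap('wrist','w5')
a=cv2.imread('pics/s5_raw.png')[150:350,280:440];b=cv2.imread('pics/w5_raw.png')[60:260,220:460]
cv2.imwrite('pics/z5.png',np.hstack([cv2.resize(a,(320,400),interpolation=2),cv2.resize(b,(480,400),interpolation=2)]))
E
```

```text
clock: 11.1
position: [576.0, -63.3, 258.7]
orientation: [3.141, -0.0, 0.0]
ft_force: [0.1, -0.2, -0.2]
opening: 1.0
grasp_force: 0.0
```

View pics/z5.png

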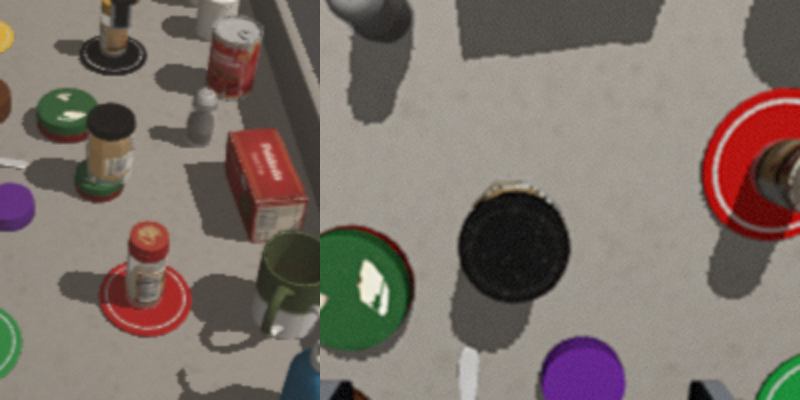

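Red jar stands centred on its coaster. Honey lid is at full-frame (317,183). The black coaster has to be cleared first, so the yellow jar is next.

```bash
python3 - <<'E'
from h import *
print('honey',px('w5',317.5,183.5,118))
E
python3 -m pendant '[0.01,-0.1,0.0,0,-1, 0.02,-0.22,0,0,-1, 0.03,-0.34,0.05,0,-1, 0.04,-0.46,0.1,0,-1, 0.05,-0.58,0.15,0,-1, 0.053,-0.68,0.2,0,-1, 0.053,-0.74,0.22,0,-1, 0.053,-0.747,0.22,0,-1, 0.053,-0.747,0.22,0,-1, 0.053,-0.747,0.22,0,-1]'
python3 - <<'E'
from h import *
snap('wrist','w6')
E
```

```text
honey [576.9 -60.1 118. ]
clock: 12.2
position: [597.7, 234.5, 171.2]
orientation: [3.141, -0.001, -0.002]
ft_force: [-0.4, -0.0, -0.6]
opening: 0.995
grasp_force: 0.0
```

View pics/w6.png

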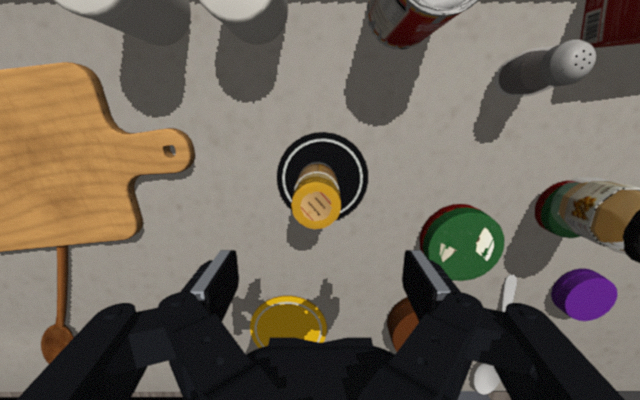

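Yellow lid top is at (317,205), the black coaster at (323,176).

```bash
python3 - <<'E'
from h import *
print(px('w6',317,205,106),px('w6',322.5,176,6))
E
python3 -m pendant '[0,0,0.1,0,-1, 0,0,0.2,0,-1, 0,0,0.25,0,-1, 0,0,0.28,0,-1, 0,0,0.285,0,-1, 0,0,0.285,0,-1]' 35
```

```text
[598.3 238.  106. ] [601.7 232.5   6. ]
clock: 12.85
position: [597.8, 235.7, 57.7]
orientation: [-3.141, -0.001, -0.001]
ft_force: [-0.1, -0.8, 0.4]
opening: 0.996
grasp_force: 0.0
```

```bash
python3 -m pendant '[0,-0.003,0,0,-0.5, 0,-0.003,0,0,-0.2, 0,-0.003,0,0,-0.1, 0,-0.003,0,0,0, 0,-0.003,0,0,0.1, 0,-0.003,0,0,1, 0,-0.003,0,0,1, 0,-0.003,0,0,1, 0,-0.003,0,0,1]' 35
```

```text
clock: 13.75
position: [597.5, 237.7, 57.6]
orientation: [-3.141, -0.001, 0.0]
ft_force: [-0.9, 0.6, 5.8]
opening: 0.488
grasp_force: 35.2
```

```bash
python3 -m pendant '[0,0,-0.03,0,1, 0,0,-0.08,0,1, 0,0,-0.12,0,1, -0.05,-0.01,-0.12,0,1, -0.12,-0.025,-0.12,0,1, -0.2,-0.04,-0.12,0,1, -0.28,-0.055,-0.12,0,1, -0.36,-0.07,-0.12,0,1, -0.44,-0.085,-0.12,0,1, -0.5,-0.095,-0.12,0,1, -0.53,-0.1,-0.12,0,1, -0.541,-0.101,-0.12,0,1, -0.541,-0.101,-0.1,0,1, -0.541,-0.101,-0.07,0,1, -0.541,-0.101,-0.05,0,1, -0.541,-0.101,-0.05,0,1]'
python3 - <<'E'
from h import *
snap('side','s7'); snap('wrist','w7')
a=cv2.imread('pics/s7_raw.png')[130:230,230:330];b=cv2.imread('pics/w7_raw.png')[0:400,120:520]
cv2.imwrite('pics/z7.png',np.hstack([cv2.resize(a,(400,400),interpolation=2),b]))
E
```

```text
clock: 15.35
position: [380.2, 276.9, 75.0]
orientation: [3.14, 0.003, -0.001]
ft_force: [-1.2, 0.3, -1.5]
opening: 0.491
grasp_force: 35.6
```

View pics/z7.png

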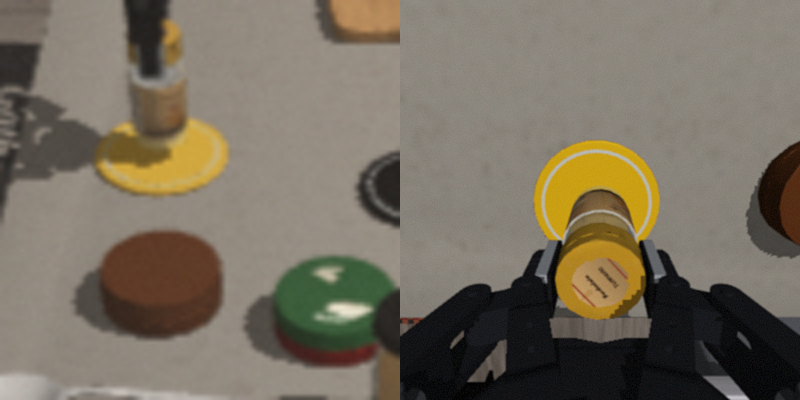

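The jar is held upright over the yellow coaster: lid (600,278) in the crop, coaster spanning 535–659, which is centred.

```bash
python3 - <<'E'
from h import *
print(px('w7',317,141,6),px('w7',255,193,6),px('w7',379,193,6),px('w7',320,277,125))
E
python3 -m pendant '[0,0,0.015,0,1, 0,0,0.03,0,1, 0,0,0.04,0,1, 0,0,0.046,0,1, 0,0,0.05,0,1, 0,0,0.05,0,1]'
```

```text
[433.6 280.4   6. ] [390.1 333.2   6. ] [390.1 227.8   6. ] [384.2 278.1 125. ]
clock: 16.05
position: [380.8, 277.8, 57.5]
orientation: [-3.142, -0.0, 0.0]
ft_force: [-1.9, -2.2, 10.7]
opening: 0.493
grasp_force: 36.7
```

```bash
python3 -m pendant '[0,0,0,0,0, 0,0,-0.004,0,-0.5, 0,0,-0.004,0,-1, 0,0,-0.004,0,-1, 0,0,-0.004,0,-1, 0,0,-0.06,0,-1, 0,0,-0.15,0,-1, 0,0,-0.26,0,-1, 0,0,-0.38,0,-1, 0,0,-0.48,0,-1, 0.07,0.12,-0.5,0,-1, 0.14,0.24,-0.5,0,-1, 0.21,0.36,-0.5,0,-1, 0.28,0.48,-0.5,0,-1, 0.35,0.6,-0.5,0,-1, 0.42,0.72,-0.5,0,-1, 0.46,0.8,-0.5,0,-1, 0.49,0.85,-0.5,0,-1, 0.49,0.85,-0.5,0,-1]' 50
python3 -m pendant '[0,0,0.1,0,-1, 0,0,0.2,0,-1, 0,0,0.3,0,-1, 0,0,0.38,0,-1, 0,0,0.44,0,-1, 0,0,0.47,0,-1, 0,0,0.48,0,-1, 0,0,0.48,0,-1]'
```

```text
clock: 17.95
position: [578.6, -66.7, 256.4]
orientation: [3.14, -0.001, -0.004]
ft_force: [-0.8, 0.4, 0.4]
opening: 0.998
grasp_force: 0.0
clock: 18.75
position: [576.7, -62.1, 64.9]
orientation: [-3.142, -0.0, 0.0]
ft_force: [-0.2, -0.4, -0.0]
opening: 0.997
grasp_force: 0.0
```

```bash
python3 -m pendant '[0,-0.002,0,0,-0.8, 0,-0.002,0,0,-0.6, 0,-0.002,0,0,-0.5, 0,-0.002,0,0,-0.4, 0,-0.002,0,0,1, 0,-0.002,0,0,1, 0,-0.002,0,0,1, 0,-0.002,0,0,1]' 50
```

```text
clock: 19.55
position: [577.7, -61.4, 66.2]
orientation: [-3.142, -0.003, -0.0]
ft_force: [-0.0, 2.5, 6.6]
opening: 0.72
grasp_force: 52.9
```

```bash
python3 -m pendant '[0,0,-0.03,0,1, 0,0,-0.08,0,1, 0,0,-0.14,0,1, 0.005,-0.03,-0.18,0,1, 0.01,-0.09,-0.18,0,1, 0.015,-0.17,-0.18,0,1, 0.02,-0.26,-0.18,0,1, 0.03,-0.35,-0.18,0,1, 0.035,-0.44,-0.18,0,1, 0.04,-0.53,-0.18,0,1, 0.045,-0.61,-0.18,0,1, 0.05,-0.68,-0.18,0,1, 0.055,-0.715,-0.17,0,1, 0.055,-0.728,-0.14,0,1, 0.055,-0.728,-0.1,0,1, 0.055,-0.728,-0.06,0,1, 0.055,-0.728,-0.03,0,1, 0.055,-0.728,-0.01,0,1, 0.055,-0.728,-0.01,0,1]'
python3 - <<'E'
from h import *
snap('side','s8'); snap('wrist','w8')
a=cv2.imread('pics/s8_raw.png')[100:260,240:400];b=cv2.imread('pics/w8_raw.png')[0:400,120:520]
cv2.imwrite('pics/z8.png',np.hstack([cv2.resize(a,(400,400),interpolation=2),b]))
E
```

```text
clock: 21.45
position: [597.6, 228.6, 66.9]
orientation: [3.141, 0.003, -0.001]
ft_force: [-0.3, -0.3, -4.1]
opening: 0.718
grasp_force: 55.6
```

View pics/z8.png

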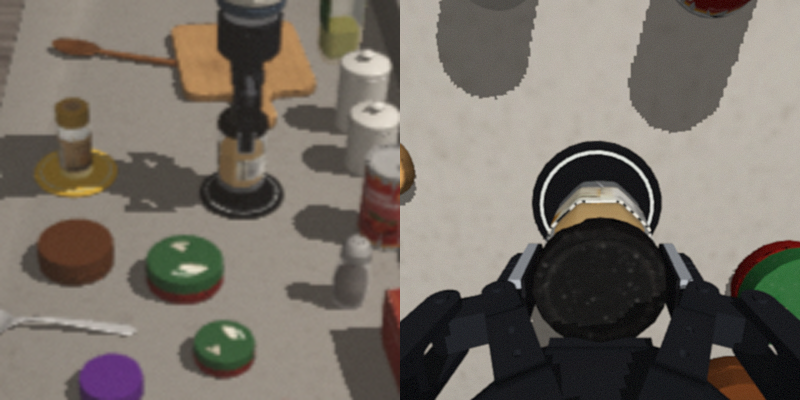

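The honey jar is held upright over the black coaster (crop lid 600, coaster 533–661), and the yellow jar stands on its coaster. The green tin is now free at side-crop (225,341).

```bash
python3 - <<'E'
from h import *
print(px('w8',317,141,6),px('w8',253,200,6),px('w8',381,200,6),px('w8',320,280,127),'tin',px('s8',330,235.5,24))
E
python3 -m pendant '[0,0,0.015,0,1, 0,0,0.03,0,1, 0,0,0.038,0,1, 0,0,0.044,0,1, 0,0,0.05,0,1, 0,0,0.05,0,1]'
```

```text
[652.2 232.3   6. ] [604.1 285.5   6. ] [604.2 179.4   6. ] [606.7 230.  127. ] tin [565.2 -61.2  24. ]
clock: 22.15
position: [598.4, 229.7, 48.4]
orientation: [3.141, 0.0, 0.0]
ft_force: [-0.3, 0.1, -3.3]
opening: 0.722
grasp_force: 55.6
```

```bash
python3 -m pendant '[0,0,0.004,0,1, 0,0,0.007,0,1, 0,0,0.007,0,1]'
```

```text
clock: 22.45
position: [599.5, 229.9, 47.9]
orientation: [-3.141, -0.002, 0.0]
ft_force: [-3.1, -1.4, 10.0]
opening: 0.722
grasp_force: 56.6
```

```bash
python3 -m pendant '[0,0,0,0,0, 0,0,-0.004,0,-0.5, 0,0,-0.004,0,-1, 0,0,-0.004,0,-1, 0,0,-0.004,0,-1, 0,0,-0.06,0,-1, 0,0,-0.15,0,-1, 0,0,-0.26,0,-1, 0,0,-0.36,0,-1, 0,0,-0.4,0,-1, -0.01,0.1,-0.4,0,-1, -0.02,0.22,-0.4,0,-1, -0.04,0.34,-0.4,0,-1, -0.05,0.46,-0.4,0,-1, -0.07,0.58,-0.35,0,-1, -0.08,0.68,-0.3,0,-1, -0.085,0.733,-0.25,0,-1, -0.085,0.733,-0.25,0,-1, -0.085,0.733,-0.25,0,-1]'
python3 - <<'E'
from h import *
print(robot.read_state()['position'])
snap('side','s9'); snap('wrist','w9')
a=cv2.imread('pics/s9_raw.png')[100:260,240:400];b=cv2.imread('pics/w9_raw.png')[100:300,220:420]
cv2.imwrite('pics/z9.png',np.hstack([cv2.resize(a,(400,400),interpolation=2),cv2.resize(b,(400,400),interpolation=2)]))
E
```

```text
clock: 24.35
position: [564.0, -63.6, 145.2]
orientation: [-3.141, 0.002, -0.001]
ft_force: [0.4, -0.4, -0.6]
opening: 0.995
grasp_force: 0.0
[563.99249908 -63.5961283  145.17907522]
```

View pics/z9.png

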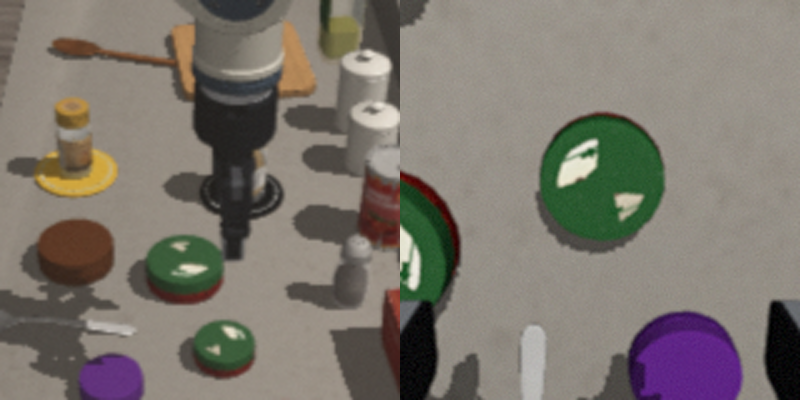

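The tin stands alone at full wrist (321,189). The honey jar is on the black coaster and the spoon and shaker are undisturbed.

```bash
python3 - <<'E'
from h import *
print(px('w9',321,189,24), 'purple far edge',px('w9',220+142,100+157,30),'spoon end',px('w9',287,262,8))
E
python3 -m pendant '[0,0,0.1,0,-1, 0,0,0.2,0,-1, 0,0,0.28,0,-1, 0,0,0.33,0,-1, 0,0,0.35,0,-1, 0,0,0.36,0,-1, 0,0,0.37,0,-1, 0,0,0.37,0,-1]' 30
```

```text
[564.2 -63.1  24. ] purple far edge [ 488.7 -108.2   30. ] spoon end [470.1 -22.8   8. ]
clock: 25.25
position: [565.3, -63.3, -1.3]
orientation: [3.141, -0.001, 0.0]
ft_force: [-0.4, 0.6, 0.2]
opening: 1.0
grasp_force: 0.0
```

TCP is at -1 with no contact, so the open tips really do sit well back. I'll go down in small steps.

```bash
python3 -m pendant '[0,0,0.01,0,-1, 0,0,0.02,0,-1, 0,0,0.03,0,-1, 0,0,0.04,0,-1, 0,0,0.045,0,-1, 0,0,0.045,0,-1]' 30;  python3 - <<'E'
from h import *
snap('side','s10'); snap('wrist','w10')
a=cv2.imread('pics/s10_raw.png')[180:260,290:370];b=cv2.imread('pics/w10_raw.png')[100:300,220:420]
cv2.imwrite('pics/z10.png',np.hstack([cv2.resize(a,(400,400),interpolation=2),cv2.resize(b,(400,400),interpolation=2)]))
E
```

```text
clock: 25.85
position: [564.2, -63.5, -20.5]
orientation: [-3.141, 0.001, -0.0]
ft_force: [0.3, -0.8, 0.5]
opening: 0.998
grasp_force: 0.0
```

View pics/z10.png

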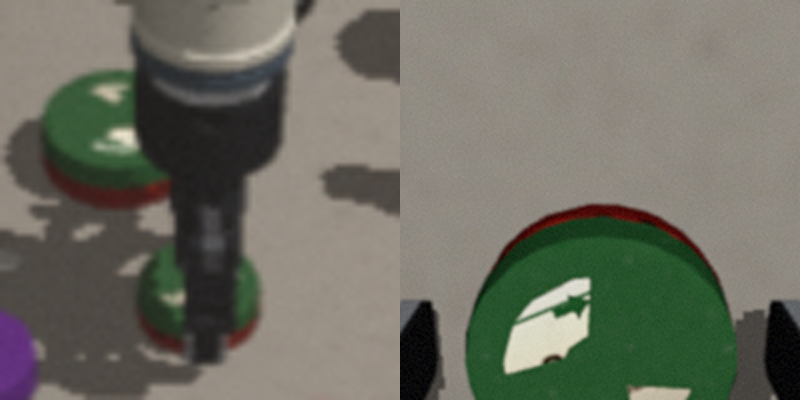

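The tips flank the tin (sides at crop 467 and 737, fingers at 435 and 768), close to the worktop with no contact. Closing.

```bash
python3 -m pendant '[0,0,0,0,-0.9, 0,0,0,0,-0.8, 0,0,0,0,-0.7, 0,0,0,0,-0.6, 0,0,0,0,-0.5, 0,0,0,0,1, 0,0,0,0,1, 0,0,0,0,1]' 30
```

```text
clock: 26.75
position: [564.6, -63.5, -19.7]
orientation: [3.142, -0.0, 0.0]
ft_force: [-1.4, 0.4, 5.6]
opening: 0.767
grasp_force: 33.0
```

```bash
python3 -m pendant '[0,0,-0.03,0,1, 0,0,-0.09,0,1, 0,0,-0.16,0,1, -0.02,0.03,-0.22,0,1, -0.05,0.08,-0.22,0,1, -0.1,0.16,-0.22,0,1, -0.15,0.24,-0.22,0,1, -0.2,0.32,-0.22,0,1, -0.25,0.4,-0.22,0,1, -0.3,0.48,-0.22,0,1, -0.34,0.55,-0.22,0,1, -0.37,0.6,-0.22,0,1, -0.384,0.621,-0.2,0,1, -0.384,0.621,-0.15,0,1, -0.384,0.621,-0.1,0,1, -0.384,0.621,-0.07,0,1, -0.384,0.621,-0.05,0,1, -0.384,0.621,-0.05,0,1]'
python3 - <<'E'
from h import *
snap('side','s11'); snap('wrist','w11')
a=cv2.imread('pics/s11_raw.png')[260:380,200:320];b=cv2.imread('pics/w11_raw.png')[0:400,120:520]
cv2.imwrite('pics/z11.png',np.hstack([cv2.resize(a,(400,400),interpolation=2),b]))
E
```

```text
clock: 28.55
position: [410.6, -311.1, -1.0]
orientation: [-3.14, 0.001, 0.001]
ft_force: [0.3, 0.6, -0.6]
opening: 0.767
grasp_force: 33.6
```

View pics/z11.png

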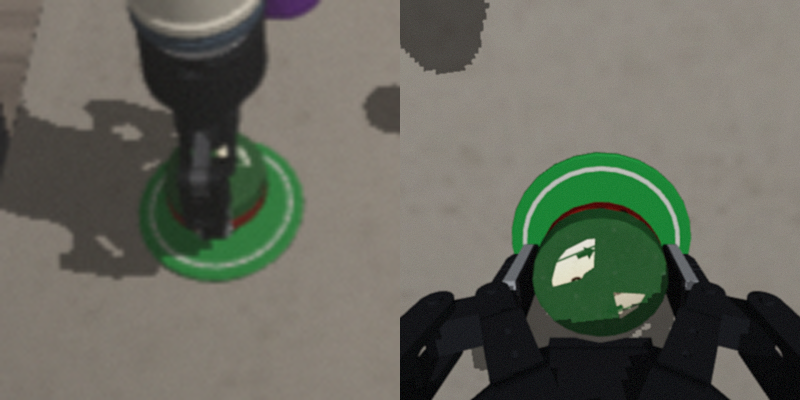

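The tin is over the green coaster (coaster 512–691 in the crop, far edge at row 152; tin centre at about 600).

```bash
python3 - <<'E'
from h import *
print(px('w11',321,152,6),px('w11',232,235,6),px('w11',411,235,6),px('w11',320,273,43))
E
python3 -m pendant '[0,0,0.015,0,1, 0,0,0.025,0,1, 0,0,0.03,0,1, 0,0,0.034,0,1, 0,0,0.034,0,1]'
```

```text
[ 465.4 -311.     6. ] [ 416.  -257.9    6. ] [ 416.1 -365.     6. ] [ 413.  -310.6   43. ]
clock: 29.15
position: [410.9, -311.9, -13.6]
orientation: [3.142, -0.0, -0.0]
ft_force: [-0.5, -0.0, -0.9]
opening: 0.767
grasp_force: 33.7
```

```bash
python3 -m pendant '[0,0,0.004,0,1, 0,0,0.007,0,1, 0,0,0.007,0,1]'
```

```text
clock: 29.45
position: [411.0, -312.0, -13.9]
orientation: [3.141, -0.0, -0.0]
ft_force: [-7.2, 5.4, 35.6]
opening: 0.767
grasp_force: 37.2
```

```bash
python3 -m pendant '[0,0,-0.004,0,1, 0,0,-0.005,0,0, 0,0,-0.005,0,-1, 0,0,-0.005,0,-1, 0,0,-0.005,0,-1, 0,0,-0.03,0,-1, 0,0,-0.08,0,-1, 0,0,-0.16,0,-1, 0,0,-0.26,0,-1, 0,0,-0.38,0,-1, 0,0.1,-0.5,0,-1, 0,0.2,-0.6,0,-1, 0,0.3,-0.7,0,-1, 0,0.4,-0.7,0,-1, 0,0.4,-0.7,0,-1, 0,0.4,-0.7,0,-1]'
python3 - <<'E'
from h import *
snap('top','t12'); snap('side','s12')
a=cv2.imread('pics/t12_raw.png')[130:320,180:490];b=cv2.imread('pics/s12_raw.png')[130:370,190:400]
cv2.imwrite('pics/z12.png',np.hstack([cv2.resize(a,(440,270),interpolation=2),cv2.resize(b,(236,270),interpolation=2)]))
im=cv2.imread('pics/z12.png');cv2.imwrite('pics/z12.png',cv2.resize(im,(798,319),interpolation=2))
E
```

```text
clock: 31.05
position: [410.5, -473.2, 264.1]
orientation: [3.141, -0.001, -0.002]
ft_force: [0.3, -0.5, -0.7]
opening: 0.999
grasp_force: 0.0
```

View pics/z12.png

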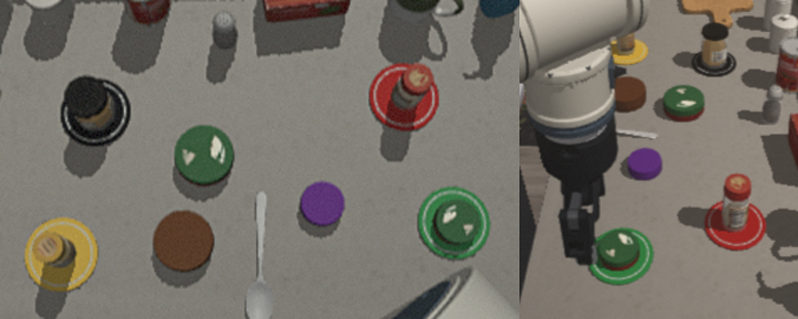

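Run:
```python
from h import *
g=lambda u,v,z:px('t12',180+u/1.675,130+v/1.68,z)
print('tin',g(458,222,30),'gco',g(453,222,6)); print('honey',g(87,96,100),'bco',g(96,111,6)); print('red',g(418,78,112),'rco',g(404,96,6)); print('yel',g(48,249,106),'yco',g(61,254,6))
print('shaker',px('t12',180+224/1.675,130+20/1.68,90), 'spoon',g(261,195,5))
```

```text
tin [ 406.1 -313.3   30. ] gco [ 409.1 -312.     6. ]
honey [594.7 225.9 100. ] bco [597.  228.7   6. ]
red [ 605.  -252.2  112. ] rco [ 607.8 -252.4    6. ]
yel [376.4 275.3 106. ] yco [378.3 278.2   6. ]
shaker [709.3  25.4  90. ] spoon [458.5 -23.4   5. ]
```

All four are within about 4 mm of their coaster centres, and the shaker and spoon are where they started. Handing in.

```bash
python3 -c "
from plant import robot
print(robot.close_job())"
```

```text
the job is handed in; nothing more can be done
None
```

The job is handed in: the red, honey and yellow jars and the green tin stand upright on their own coasters, each about 4 mm or less from centre by the top camera at about 31 s, with the salt shaker and teaspoon where they were; the first grasp missed and briefly tilted the red jar, which settled back upright.

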